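# Transfer the wheel-nut sockets from the clip rail to the carry tray in working order

### The arm

A 6-joint arm with a two-finger parallel gripper is mounted at the origin on a cart in front of the work surface, level with it; the furniture and walls round the work are solid. World frame = base frame: x ahead of the robot, y to its left, z up, the work surface at z = 0. Lengths are in m, angles in rad, forces in N, time in s.
With the tool pointing down it reaches from about 0.425 to 0.95 m from the base axis. Payload 14.7 kg.
Tool frame: the origin (TCP) lies between the finger pads; the fingertips stand manip.tips_ahead ahead of it and the grasp point (between the pads) lies 5 mm behind it (manip.tips_ahead is the distance from the TCP to the fingertips, in m); z points along the fingers, y is the line along which they close (so a half turn about z gives the same grasp; the last joint's range is limited). The gripper opens to 85 mm and grips with 20 to 120 N. Pads are 22 mm wide; open, the fingers measure 114 mm over their backs; the gripper's body (76 mm by 85 mm) begins 54 mm behind the grasp point. The pads swing forward as they close: fully open they stand 13 mm farther back than shut.
Start: joints at [-1.242, 0.48, 1.596, -0, 1.065, -0.047], TCP at [0.239, -0.605, 0.245] pointing down, gripper open.
Joint ranges: [-2.75, 2.75], [-0.82, 2.05], [0.23, 2.67], [-1.56, 4.7], [0.09, 2.69], [-2.92, 2.92]. Speed limits (rad/s): [1.89, 1.89, 2.39, 3.01, 3.01, 3.01].

### API

Orientations are given as a unit quaternion [w, x, y, z].
In Python, from bench import telemetry, optics, job, manip gives the robot as it stands.
- The arm moves only by the tool servo_tool, never from a script. Its argument "motion" is a list of rows, each an object of numbers: "x", "y", "z": the shift along the tool's x, y, z in m; "spin": the turn about the tool's z in rad; "claw": the finger opening in m, from 0 to 0.0854. In form: [{"x": .., "y": .., "z": .., "spin": .., "claw": ..}, ...]. A call has 1 to 5 rows; each row shifts and turns the commanded pose from where the row before left it, along the tool's axes as they then stand; what a row does not reach is not made up. A row lasts 1/10 s, in which the tool goes at most 50 mm and 8.59 degrees, less where a joint would pass 70% of its speed; a pose out of reach is approached as far as the arm can. A call with a gripper value outside its range is refused whole. The fingers move at their own pace and stop on an object; "squeeze" is the grip in N (left out, the last holds). Time passes only in rows, so rows that do not move let the fingers close. It gives the time, the measured TCP pose, the force, the opening and the grip force at its end, in the units of the state.
- telemetry.sense(): the state, without advancing time (a new reading comes with each control period).
- optics.read_camera(name): name is "scene" or "side" or "wrist"; returns a dict with "image" (384x512x3 uint8, blue, green, red), "range_z" (384x512 float32, m along the optical axis (not along the pixel's ray), 0 where there is no reading), "K" (3x3 intrinsics, pixels), "R" (3x3) and "t" (3): a world point X has camera coordinates R X + t. Camera axes: x right, y down, z forward; pixel columns grow to the right and rows downward; lengths in m; the calibration is good to about 2 mm. A picture is of the moment at which its call begins.
- job.sign_off(): hands the job in; it is judged then, once.
The state is a dict: "t": time; "joint_pos": joint angles; "qd": joint speeds; "tau": joint torques, N m; "tcp_pos": TCP position; "tcp_rot": TCP orientation; "wrist_force": force on the tool from outside, world axes, zero at the start; "moment": the same for the moment, N m; "finger_gap": finger opening in m; "grip_force": force on a finger pad.
Only numpy, scipy, OpenCV 4.12 (cv2) and the standard library are available. Lean on these libraries where they do the work, as an engineer would, in place of code of your own. Each camera call takes 0.05 s, during which the arm holds its last target. There are 200 camera calls.

### The job

The four wheel-nut sockets stand on the clip rail in the order in which they will be used, counted from the rail's orange end stop. Move them to the pegs of the grey carry tray in the same order, the first one next to the tray's orange grip, so that the tray can go out to the car. Every socket must stand upright, fully down on its own peg.

Things in the scene. Friction and masses are not known exactly. Their poses are not given: they have to be found in the camera images.
- socket_blue: Deep wheel-nut socket, steel with a blue plastic sleeve, loose, upright on its clip at the start, hexagon mouth up. Round, 86 mm tall, 27 mm in diameter (lowest 20 mm: 26 mm). Origin: centre of its underside, z up its axis. A square drive hole in the underside, 13 mm wide and 22 mm deep, goes over a peg at any turn about z. 0.14 to 0.28 kg.
- socket_yellow: Deep wheel-nut socket, steel with a yellow plastic sleeve, loose, upright on its clip at the start, hexagon mouth up. Round, 86 mm tall, 28 mm in diameter (lowest 20 mm: 26 mm). Origin: centre of its underside, z up its axis. A square drive hole in the underside, 13 mm wide and 22 mm deep, goes over a peg at any turn about z. 0.14 to 0.28 kg.
- socket_red: Deep wheel-nut socket, steel with a red plastic sleeve, loose, upright on its clip at the start, hexagon mouth up. Round, 86 mm tall, 30 mm in diameter (lowest 20 mm: 26 mm). Origin: centre of its underside, z up its axis. A square drive hole in the underside, 13 mm wide and 22 mm deep, goes over a peg at any turn about z. 0.14 to 0.28 kg.
- socket_green: Deep wheel-nut socket, steel with a green plastic sleeve, loose, upright on its clip at the start, hexagon mouth up. Round, 86 mm tall, 32 mm in diameter (lowest 20 mm: 26 mm). Origin: centre of its underside, z up its axis. A square drive hole in the underside, 13 mm wide and 22 mm deep, goes over a peg at any turn about z. 0.14 to 0.28 kg.
- clip_blue: Black clip on the source rail, fixed, 38 x 26 mm: the one under the blue socket at the start. Origin on the bench under its middle; flat top at 14 mm, round steel peg (8 mm thick) 15 mm higher. The four clips look alike, stand in a straight row 56 mm apart and never move, so they keep showing where each socket stood.
- clip_yellow: Black clip on the source rail, fixed, 38 x 26 mm: the one under the yellow socket at the start. Origin on the bench under its middle; flat top at 14 mm, round steel peg (8 mm thick) 15 mm higher. The four clips look alike, stand in a straight row 56 mm apart and never move, so they keep showing where each socket stood.
- clip_red: Black clip on the source rail, fixed, 38 x 26 mm: the one under the red socket at the start. Origin on the bench under its middle; flat top at 14 mm, round steel peg (8 mm thick) 15 mm higher. The four clips look alike, stand in a straight row 56 mm apart and never move, so they keep showing where each socket stood.
- clip_green: Black clip on the source rail, fixed, 38 x 26 mm: the one under the green socket at the start. Origin on the bench under its middle; flat top at 14 mm, round steel peg (8 mm thick) 15 mm higher. The four clips look alike, stand in a straight row 56 mm apart and never move, so they keep showing where each socket stood.
- stop_orange: Orange end stop of the source rail (30 x 22 x 18 mm, fixed), 38 mm from the first clip, in line with the row. Origin on the bench under its middle. It may be at either end of the rail; the stop at the other end is black. The order of the row is counted from this orange stop.
- tray: Grey carry tray, fixed, empty, 58 x 236 mm, rim 16 mm high, orange grip at one end. Origin on the bench under its middle; x across, y along the row towards the grip. Four upright steel pegs, 8 mm thick, at x = 0, y = +84 (first), +28, -28, -84 mm rise 16 mm from seats 12 mm above the bench: a seated socket's origin is at 12 mm. Tray and rail lie across in front of the robot, either one nearer.
Things that resemble listed ones, but are neither listed nor needed, are in the scene too. There is more than one size of the socket_yellow; the one meant has the size given above.

How it is judged:
By the outcome, as a careful person would: the job done as asked, in the order asked, and still so for the second after the job is handed in, with the robot touching nothing.
It also fails if it takes over 83 s, if anything falls off the work surface, if the arm or the gripper's body presses on something with over 40 N, if the wrist force passes 120 N, or if a joint passes its speed limit or range.

## Working session

There is one attempt and no reset: what is moved stays moved. The work goes in short steps, Python scripts to look and compute and a tool call to move; the robot and the scene stay as the last step left them, time stands still between calls to the robot, and variables do not carry over. Pictures are saved under pics/ and viewed, at most 14 in all, crops included, and the job is handed in when it is done.

Besides the shell and the picture viewer there is one more tool, called after "Call:" in YAML: its name, and indented under it one key for each argument. servo_tool: Moves the arm, as the interface text tells. Its arguments: {"type":"object","properties":{"motion":{"type":"array"},"squeeze":{"type":"number"}},"required":["motion"]}

```bash
ls; mkdir -p pics; python3 - <<'E'
from bench import telemetry, optics, job, manip
import cv2, numpy as np, pickle
s=telemetry.sense(); print(s); print(manip.tips_ahead)
ims={}
for n in ("scene","side"):
    c=optics.read_camera(n); ims[n]=c; cv2.imwrite(f"pics/{n}0.png",c["image"]); print(n,c["K"],c["R"],c["t"])
pickle.dump(ims,open("c0.pkl","wb"))
E
```

```text
pics
{'t': 0.0, 'joint_pos': array([-1.24158331e+00,  4.80809635e-01,  1.59686846e+00,  2.41579677e-05,
        1.06508847e+00, -4.66320811e-02]), 'qd': array([ 1.14631225e-03,  7.65690043e-04,  9.46197189e-04,  2.37161698e-04,
        7.48455718e-04, -5.42276533e-05]), 'tau': array([-7.57915859e-05, -9.50653911e+01, -4.30186379e+01,  8.43962766e-05,
        1.28328684e-02, -5.04757554e-05]), 'tcp_pos': array([ 0.23846993, -0.60425856,  0.2446888 ]), 'tcp_rot': array([-5.82593113e-04,  9.82395386e-01,  1.86812638e-01, -7.21970462e-05]), 'wrist_force': array([ 0.47333104,  0.23180227, -0.17962833]), 'moment': array([ 0.02934966,  0.02548935, -0.03487873]), 'grip_force': 0.0, 'finger_gap': 0.08548604275123532}
0.014
scene [[351.55866718   0.         254.31957948]
 [  0.         351.55866718 195.8384004 ]
 [  0.           0.           1.        ]] [[ 0.63681624 -0.77081617  0.01753594]
 [-0.50184568 -0.43165613 -0.74954913]
 [ 0.58533408  0.46852473 -0.6617164 ]] [-0.43916136  0.20624797  0.68065116]
side [[480.81349034   0.         253.35145287]
 [  0.         480.81349034 195.0566117 ]
 [  0.           0.           1.        ]] [[ 0.99697636 -0.07636274  0.01438274]
 [-0.06140677 -0.88767004 -0.4563673 ]
 [ 0.04761658  0.45410422 -0.88967523]] [-0.49320097 -0.0806212   0.98408401]
```

View pics/scene0.png

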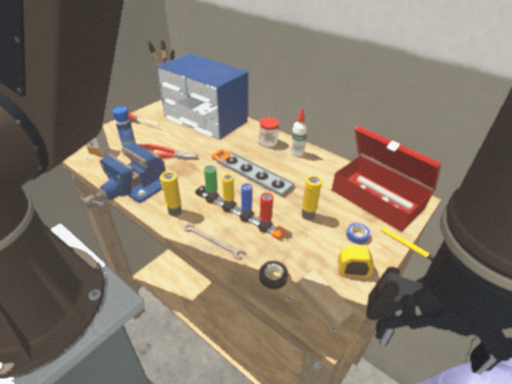

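View pics/side0.png

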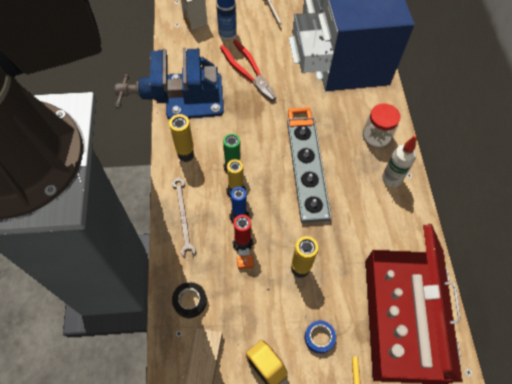

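The side view shows the rail with four sockets at (232,148) green, (235,172) yellow, (238,203) blue and (243,230) red, and the orange stop at (245,262). Counted from the stop, the order is red, blue, yellow, green. The tray's orange grip is at (300,115), the +y end. There are three yellow candidates: (181,135), (235,172) and (304,255). The one on the rail should be the one meant, so I'll check their sizes.

```bash
cat > h.py <<'E'
import cv2, numpy as np
from scipy.optimize import least_squares
def cloud(c):
    z=c["range_z"].astype(float); v,u=np.mgrid[:384,:512]
    P=np.stack([(u-c["K"][0,2])/c["K"][0,0]*z,(v-c["K"][1,2])/c["K"][1,1]*z,z],-1)
    X=(P-c["t"])@c["R"]; X[z==0]=np.nan
    return X
def pix(c,X):
    p=c["K"]@(c["R"]@np.asarray(X,float)+c["t"]); return p[:2]/p[2]
def ray(c,uv,h):
    d=c["R"].T@np.linalg.inv(c["K"])@[uv[0],uv[1],1]; o=-c["R"].T@c["t"]
    return o+d*(h-o[2])/d[2]
H={"red":((172,8),),"orange":((8,18),),"yellow":((20,33),),"green":((45,85),),"blue":((100,128),)}
def mask(c,col,smin=120,vmin=50):
    hsv=cv2.cvtColor(c["image"],cv2.COLOR_BGR2HSV); a,b=H[col][0]; h=hsv[...,0]
    m=(h>=a)&(h<=b) if a<b else (h>=a)|(h<=b)
    return m&(hsv[...,1]>smin)&(hsv[...,2]>vmin)
def circ(P,r=None):
    c0=P.mean(0)
    if r: return least_squares(lambda p:np.hypot(*(P-p).T)-r,c0,loss="soft_l1",f_scale=.001).x
    return least_squares(lambda p:np.hypot(*(P-p[:2]).T)-p[2],[*c0,.015],loss="soft_l1",f_scale=.001).x
E
python3 - <<'E'
import pickle; from h import *
ims=pickle.load(open("c0.pkl","rb"))
for n,c in ims.items():
    X=cloud(c); print(n)
    tb=X[(abs(X[...,2])<.01)]; print(" table z med",np.nanmedian(tb[:,2]))
    for col in H:
        m=(mask(c,col)&(X[...,2]>.008)&(X[...,0]>.3)).astype(np.uint8)
        k,l,st,ce=cv2.connectedComponentsWithStats(m)
        for i in range(1,k):
            if st[i,4]<25: continue
            P=X[l==i]; P=P[np.isfinite(P[:,0])]
            if np.ptp(P[:,:2],axis=0).max()>.12: continue
            q=P[(P[:,2]>.03)]; f=np.round(circ(q[:,:2]),4) if len(q)>20 else ""
            print(" ",col,ce[i].round(),st[i,4],"zmax %.3f"%np.percentile(P[:,2],98),P.mean(0).round(4),"fit",f)
s=ims["side"]["image"][90:290,150:350]
cv2.imwrite("pics/crop_side.png",cv2.resize(s,(600,600),interpolation=cv2.INTER_CUBIC))
s=ims["scene"]["image"][140:250,140:340]
cv2.imwrite("pics/crop_scene.png",cv2.resize(s,(800,440),interpolation=cv2.INTER_CUBIC))
E
```

```text
scene
 table z med 0.0001833956300288433
  red [301. 116.] 59 zmax 0.148 [ 0.7597 -0.1088  0.1291] fit [ 0.7595 -0.109   0.0048]
  red [269. 123.] 196 zmax 0.076 [ 0.7501 -0.0058  0.0726] fit [ 0.7517 -0.0049  0.0228]
  red [158. 147.] 78 zmax 0.016 [0.4974 0.2215 0.012 ] fit 
  red [164. 154.] 42 zmax 0.026 [0.4855 0.1776 0.0132] fit 
  red [266. 209.] 267 zmax 0.101 [ 0.4464 -0.232   0.0718] fit [ 0.4549 -0.2266  0.0135]
  orange [ 94. 150.] 36 zmax 0.022 [0.3606 0.3484 0.0152] fit 
  orange [221. 154.] 124 zmax 0.016 [0.5949 0.049  0.0129] fit 
  orange [279. 231.] 103 zmax 0.020 [ 0.4544 -0.2669  0.0148] fit 
  yellow [228. 188.] 260 zmax 0.100 [ 0.4426 -0.1207  0.0718] fit [ 0.449  -0.1148  0.0126]
  yellow [311. 195.] 486 zmax 0.116 [ 0.5453 -0.2872  0.0775] fit [ 0.556  -0.2827  0.017 ]
  yellow [406. 242.] 167 zmax 0.013 [ 0.6215 -0.5042  0.0107] fit 
  yellow [355. 258.] 663 zmax 0.065 [ 0.4688 -0.4454  0.0505] fit [ 0.4728 -0.4436  0.0197]
  blue [120. 113.] 149 zmax 0.125 [0.4482 0.3032 0.1169] fit [0.4518 0.3085 0.0149]
  blue [246. 198.] 126 zmax 0.101 [ 0.443  -0.1766  
[... 984 characters left out ...]
-0.4492  0.0594] fit [ 0.481  -0.4489  0.0193]
  yellow [356. 370.] 155 zmax 0.014 [ 0.6282 -0.4649  0.011 ] fit 
  green [231. 152.] 198 zmax 0.101 [ 0.4467 -0.0717  0.0809] fit [ 0.4478 -0.0599  0.0145]
  blue [226.   3.] 98 zmax 0.116 [0.455  0.2938 0.1064] fit [0.4556 0.3102 0.019 ]
  blue [227.  22.] 159 zmax 0.073 [0.4558 0.2931 0.0517] fit [0.4562 0.3108 0.021 ]
  blue [157.  69.] 318 zmax 0.106 [0.3091 0.1193 0.1029] fit [105.6512   1.3567 105.3493]
  blue [195.  89.] 1272 zmax 0.105 [0.3806 0.1044 0.0509] fit [0.4018 0.1208 0.0305]
  blue [238. 202.] 271 zmax 0.102 [ 0.4534 -0.1751  0.076 ] fit [ 0.4538 -0.1715  0.0124]
  blue [319. 338.] 280 zmax 0.022 [ 0.5741 -0.4115  0.0189] fit
```

View pics/crop_side.png

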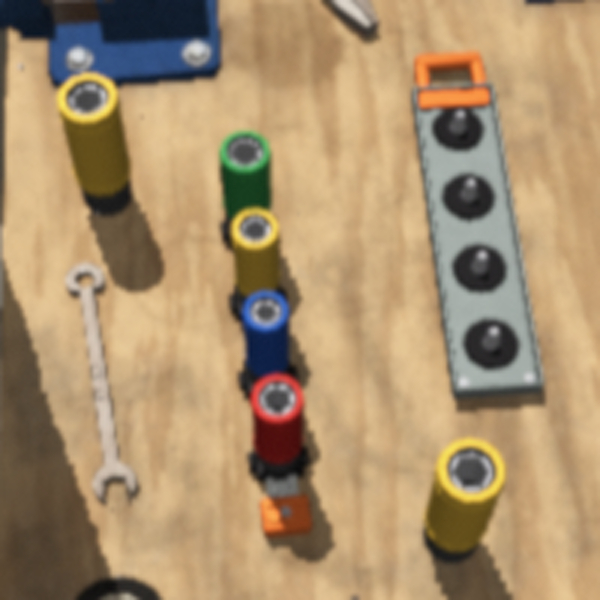

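View pics/crop_scene.png

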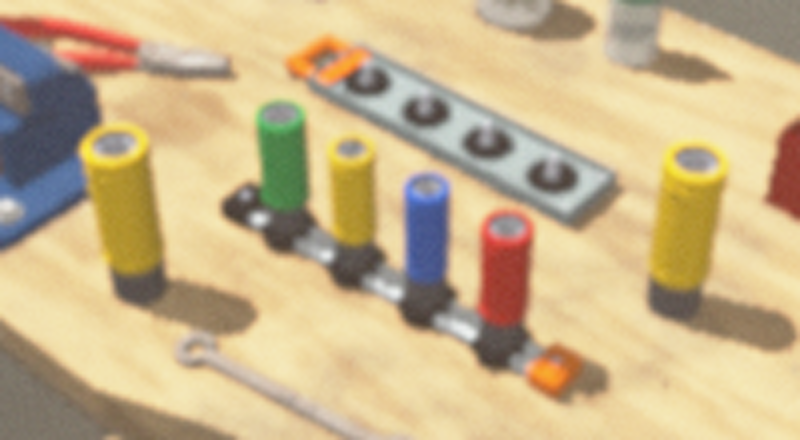

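The rail yellow at side (235,172) tops out at 0.100 m (14 + 86) with a radius of about 13.5 mm, so it is the one meant. The yellows at (181,135) and (304,255) reach 116 mm with a radius of 17 mm, so they are the other size. The crops confirm the order from the orange stop is red, blue, yellow, green, and that the pegs start next to the orange grip. Next is the tray fit.

```bash
python3 - <<'E'
import pickle; from h import *
ims=pickle.load(open("c0.pkl","rb"))
R={"red":.015,"blue":.0135,"yellow":.014,"green":.016}
for n,c in ims.items():
    X=cloud(c); print(n)
    for col,r in R.items():
        m=mask(c,col,90,30)&(X[...,2]>.04)&(X[...,2]<.096)&(abs(X[...,0]-.45)<.03)&(X[...,1]<-.03)&(X[...,1]>-.26)
        P=X[m]; print(" ",col,len(P),circ(P[:,:2],r).round(4))
    # tray: dark seats
    g=c["image"].max(2)
    reg=(X[...,2]>.005)&(X[...,2]<.035)&(X[...,0]>.55)&(X[...,0]<.69)&(X[...,1]>-.22)&(X[...,1]<.09)
    m=(reg&(g<75)).astype(np.uint8); m=cv2.morphologyEx(m,cv2.MORPH_CLOSE,np.ones((5,5)))
    k,l,st,ce=cv2.connectedComponentsWithStats(m)
    for i in range(1,k):
        if st[i,4]>40: print("  seat",ce[i].round(1),st[i],ray(c,ce[i],.012).round(4),"z",np.nanmedian(X[l==i][:,2]).round(4))
    hsv=cv2.cvtColor(c["image"],cv2.COLOR_BGR2HSV)
    P=X[reg&(X[...,2]>.0135)&(X[...,2]<.02)&(hsv[...,1]<70)]
    print("  rim",len(P),cv2.minAreaRect(P[:,:2].astype(np.float32)*1000))
    P=X[reg&(X[...,2]>.022)&(X[...,2]<.04)];print("  pegpts",P.round(3).tolist()[:40:3])
E
```

```text
scene
  red 211 [ 0.4564 -0.2258]
  blue 157 [ 0.4535 -0.1698]
  yellow 209 [ 0.4502 -0.1137]
  green 184 [ 0.4477 -0.0576]
  rim 239 ((596.8436279296875, -75.70199584960938), (60.6131591796875, 234.8290557861328), 0.39199286699295044)
  pegpts [[0.595, 0.01, 0.028], [0.595, 0.006, 0.027], [0.597, -0.049, 0.03], [0.595, -0.051, 0.029], [0.596, -0.05, 0.025], [0.595, -0.101, 0.026], [0.595, -0.102, 0.023], [0.599, -0.156, 0.028], [0.595, -0.159, 0.028], [0.596, -0.159, 0.024]]
side
  red 198 [ 0.4569 -0.2262]
  blue 179 [ 0.4539 -0.1703]
  yellow 234 [ 0.4508 -0.1143]
  green 173 [ 0.4479 -0.0583]
  seat [302.3 132.5] [295 126  16  14 173] [0.5979 0.0091 0.012 ] z 0.0123
  seat [305.6 155.5] [298 149  16  14 174] [ 0.5978 -0.0476  0.012 ] z 0.0126
  seat [309.4 179.2] [301 172  17  15 195] [ 0.5983 -0.1029  0.012 ] z 0.0123
  seat [313.2 204.3] [305 197  17  16 215] [ 0.5984 -0.1585  0.012 ] z 0.0123
  seat [315.3 220.6] [302 219  28   4  58] [ 0.5979 -0.1931  0.012 ] z 0.0095
  rim 502 ((598.6079711914062, -75.18830871582031), (58.6041374206543, 237.78611755371094), 0.33225017786026)
  pegpts [[0.598, 0.013, 0.026], [0.6, 0.009, 0.028], [0.6, 0.007, 0.027], [0.598, 0.006, 0.023], [0.596, -0.043, 0.023], [0.601, -0.046, 0.027], [0.599, -0.048, 0.027], [0.597, -0.049, 0.024], [0.597, -0.051, 0.023], [0.596, -0.102, 0.028], [0.602, -0.102, 0.027], [0.599, -0.105, 0.028], [0.598, -0.105, 0.025], [0.598, -0.106, 0.023]]
```

Fitted positions, averaged over both views:

| Thing | x (m) | y (m) |
|---|---|---|
| Red socket | 0.4567 | -0.226 |
| Blue socket | 0.4537 | -0.170 |
| Yellow socket | 0.4505 | -0.114 |
| Green socket | 0.4478 | -0.058 |
| Peg 1 | 0.598 | +0.009 |
| Peg 2 | 0.598 | -0.047 |
| Peg 3 | 0.598 | -0.103 |
| Peg 4 | 0.598 | -0.159 |

The tray's yaw is about 0. I'm moving to above red.

Call:
servo_tool:
  motion:
    - {"x": 0.034,"y": -0.027}
    - {"x": 0.034,"y": -0.027}
    - {"x": 0.034,"y": -0.027}
    - {"x": 0.034,"y": -0.027}
    - {"x": 0.034,"y": -0.027}
  squeeze: 60

```text
$.motion[0]: bad value
```

Call:
servo_tool:
  motion:
    - {"x": 0.034,"y": -0.027}
    - {"x": 0.034,"y": -0.027}
    - {"x": 0.034,"y": -0.027}
    - {"x": 0.034,"y": -0.027}
    - {"x": 0.034,"y": -0.027}

```text
$.motion[0]: bad value
```

Call:
servo_tool:
  motion:
    - {"spin": -0.14}
    - {"spin": -0.14}
    - {"spin": -0.14}
    - {"spin": -0.14}
    - {"spin": -0.14}

```text
$.motion[0]: bad value
```

Call:
servo_tool:
  motion:
    - {"spin": -0.14}
    - {"spin": -0.14}
    - {"spin": -0.14}
    - {"spin": -0.13}
    - {}

```text
$.motion[0]: bad value
```

The call needs every key in each row.

Call:
servo_tool:
  motion:
    - {"x": 0.034,"y": -0.027,"z": 0,"spin": 0,"claw": 0.085}
    - {"x": 0.034,"y": -0.027,"z": 0,"spin": 0,"claw": 0.085}
    - {"x": 0.034,"y": -0.027,"z": 0,"spin": 0,"claw": 0.085}
    - {"x": 0.034,"y": -0.027,"z": 0,"spin": 0,"claw": 0.085}
    - {"x": 0.034,"y": -0.027,"z": 0,"spin": 0,"claw": 0.085}
  squeeze: 60

```text
t: 0.6
tcp_pos: [0.3476, -0.415, 0.2451]
tcp_rot: [-0.0, 0.982, 0.187, -0.0]
wrist_force: [0.6, -0.5, -0.8]
finger_gap: 0.0848
grip_force: 0.0
```

Call:
servo_tool:
  motion:
    - {"x": 0.034,"y": -0.027,"z": 0,"spin": 0,"claw": 0.07}
    - {"x": 0.034,"y": -0.027,"z": 0,"spin": 0,"claw": 0.07}
    - {"x": 0.034,"y": -0.027,"z": 0,"spin": 0,"claw": 0.07}
    - {"x": 0.034,"y": -0.027,"z": 0,"spin": 0,"claw": 0.07}
    - {"x": 0.034,"y": -0.027,"z": 0,"spin": 0,"claw": 0.07}

```text
t: 1.1
tcp_pos: [0.4562, -0.227, 0.2452]
tcp_rot: [-0.0, 0.982, 0.187, -0.0]
wrist_force: [0.9, -0.9, 0.1]
finger_gap: 0.0698
grip_force: 0.0
```

Call:
servo_tool:
  motion:
    - {"x": 0,"y": 0,"z": 0,"spin": -0.14,"claw": 0.07}
    - {"x": 0,"y": 0,"z": 0,"spin": -0.14,"claw": 0.07}
    - {"x": 0,"y": 0,"z": 0,"spin": -0.14,"claw": 0.07}
    - {"x": 0,"y": 0,"z": 0,"spin": -0.14,"claw": 0.07}
    - {"x": 0,"y": 0,"z": 0,"spin": -0.14,"claw": 0.07}

```text
t: 1.6
tcp_pos: [0.4556, -0.2285, 0.2451]
tcp_rot: [-0.0, 0.857, 0.515, -0.0]
wrist_force: [0.9, -0.4, -0.2]
finger_gap: 0.07
grip_force: 0.0
```

Call:
servo_tool:
  motion:
    - {"x": 0,"y": 0,"z": 0,"spin": -0.14,"claw": 0.07}
    - {"x": 0,"y": 0,"z": 0,"spin": -0.14,"claw": 0.07}
    - {"x": 0,"y": 0,"z": 0,"spin": -0.14,"claw": 0.07}
    - {"x": 0,"y": 0,"z": 0,"spin": -0.14,"claw": 0.07}
    - {"x": 0,"y": 0,"z": 0,"spin": 0,"claw": 0.07}

```text
t: 2.1
tcp_pos: [0.4556, -0.2286, 0.2451]
tcp_rot: [-0.0, 0.683, 0.731, -0.0]
wrist_force: [-0.7, -0.2, 0.1]
finger_gap: 0.07
grip_force: 0.0
```

```bash
cat > go.py <<'E'
# go.py x y yawdeg : shift in tool axes to a world point, and spin to give tool x that world yaw
import sys, numpy as np
from bench import telemetry
from scipy.spatial.transform import Rotation as Ro
s=telemetry.sense(); q=s["tcp_rot"]; R=Ro.from_quat([q[1],q[2],q[3],q[0]]).as_matrix(); p=s["tcp_pos"]
x,y,w=map(float,sys.argv[1:4]); yaw=np.degrees(np.arctan2(R[1,0],R[0,0]))
print("t %.1f"%s["t"],p.round(4),"yaw %.2f"%yaw,"tilt",R[:,2].round(4),"q6 %.2f"%s["joint_pos"][5])
print("tool shift",(R.T@(np.array([x,y,p[2]])-p)).round(4),"spin %.4f"%-np.radians(w-yaw))
E
python3 go.py .4567 -.226 93.1
```

```text
t 2.1 [ 0.4556 -0.2286  0.2451] yaw 93.88 tilt [-3.e-04  2.e-04 -1.e+00] q6 -0.59
tool shift [0.0025 0.0012 0.    ] spin 0.0137
```

Call:
servo_tool:
  motion:
    - {"x": 0.0025,"y": 0.001,"z": 0.03,"spin": 0.014,"claw": 0.07}
    - {"x": 0,"y": 0,"z": 0.04,"spin": 0,"claw": 0.07}
    - {"x": 0,"y": 0,"z": 0.04,"spin": 0,"claw": 0.07}
    - {"x": 0,"y": 0,"z": 0.01,"spin": 0,"claw": 0.07}
    - {"x": 0,"y": 0,"z": 0,"spin": 0,"claw": 0.07}

```text
t: 2.6
tcp_pos: [0.4558, -0.2257, 0.1244]
tcp_rot: [-0.002, 0.69, 0.724, -0.0]
wrist_force: [-0.8, 0.4, 0.3]
finger_gap: 0.0702
grip_force: 0.0
```

```bash
python3 go.py .4567 -.226 93.1; python3 - <<'E'
from bench import optics; import cv2,numpy as np
from h import *
c=optics.read_camera("wrist"); X=cloud(c)
s=optics.read_camera("side")
cv2.imwrite("pics/w1.png",np.hstack([c["image"],s["image"][100:300,150:438][:,:,:].repeat(1,0)] if 0 else [c["image"]]))
m=(X[...,2]>.095)&(X[...,2]<.106); 
k,l,st,ce=cv2.connectedComponentsWithStats(m.astype(np.uint8))
for i in range(1,k):
    if st[i,4]>200: print(ce[i].round(),st[i],np.nanmean(X[l==i],0).round(4))
E
```

```text
t 2.6 [ 0.4558 -0.2257  0.1244] yaw 92.78 tilt [-0.0027  0.0016 -1.    ] q6 -0.57
tool shift [-0.0004  0.0009 -0.    ] spin -0.0057
[259.  26.] [ 229    0   61   57 2085] [ 0.4489 -0.1147  0.1002]
[260. 143.] [ 234  116   52   53 1645] [ 0.4516 -0.1681  0.1004]
[260. 239.] [ 235  214   51   51 1564] [ 0.4544 -0.2232  0.1   ]
```

View pics/w1.png

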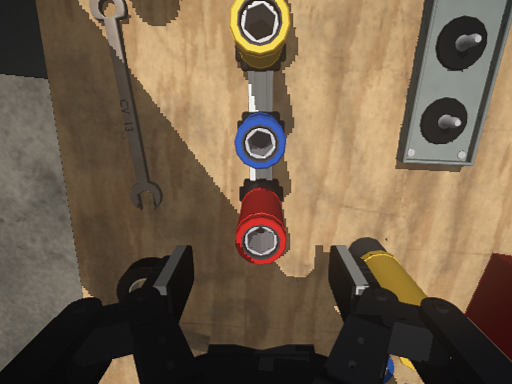

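The wrist view shows red's mouth at (260,239), centred between the open fingers and in line with blue (260,143) and yellow (259,26). The wrist estimate of red agrees with mine to within 3 mm. I'm descending to grip it.

Call:
servo_tool:
  motion:
    - {"x": 0,"y": 0,"z": 0.02,"spin": 0,"claw": 0.07}
    - {"x": 0,"y": 0,"z": 0.02,"spin": 0,"claw": 0.07}
    - {"x": 0,"y": 0,"z": 0.018,"spin": 0,"claw": 0.07}
    - {"x": 0,"y": 0,"z": 0,"spin": 0,"claw": 0.045}
    - {"x": 0,"y": 0,"z": 0,"spin": 0,"claw": 0.04}

```text
t: 3.2
tcp_pos: [0.4573, -0.2266, 0.0687]
tcp_rot: [0.001, 0.689, 0.725, 0.0]
wrist_force: [-0.2, -0.0, -0.8]
finger_gap: 0.0417
grip_force: 0.0
```

Call:
servo_tool:
  motion:
    - {"x": 0,"y": 0,"z": 0,"spin": 0,"claw": 0.034}
    - {"x": 0,"y": 0,"z": 0,"spin": 0,"claw": 0.03}
    - {"x": 0,"y": 0,"z": 0,"spin": 0,"claw": 0.02}
    - {"x": 0,"y": 0,"z": 0,"spin": 0,"claw": 0.02}
    - {"x": 0,"y": 0,"z": 0,"spin": 0,"claw": 0.02}

```text
t: 3.7
tcp_pos: [0.457, -0.2266, 0.0686]
tcp_rot: [0.001, 0.689, 0.725, 0.0]
wrist_force: [-4.2, -1.4, 16.5]
finger_gap: 0.0289
grip_force: 57.7
```

Call:
servo_tool:
  motion:
    - {"x": 0,"y": 0,"z": -0.01,"spin": 0,"claw": 0.02}
    - {"x": 0,"y": 0,"z": -0.02,"spin": 0,"claw": 0.02}
    - {"x": 0,"y": 0,"z": -0.04,"spin": 0,"claw": 0.02}
    - {"x": 0,"y": 0,"z": -0.04,"spin": 0,"claw": 0.02}
    - {"x": 0,"y": 0,"z": 0,"spin": 0,"claw": 0.02}

```text
t: 4.2
tcp_pos: [0.459, -0.2274, 0.1827]
tcp_rot: [0.004, 0.689, 0.725, 0.001]
wrist_force: [-1.1, 0.1, -1.8]
finger_gap: 0.0284
grip_force: 59.3
```

```bash
python3 go.py .5985 .0085 90; python3 - <<'E'
from bench import optics,telemetry; import cv2,numpy as np
from h import *
for n in("side","scene"):
    c=optics.read_camera(n); X=cloud(c); p=telemetry.sense()["tcp_pos"]
    m=mask(c,"red",90,30)&(np.hypot(X[...,0]-p[0],X[...,1]-p[1])<.03)&(X[...,2]>.1)
    P=X[m]; print(n,len(P),circ(P[:,:2],.015).round(4) if len(P)>20 else "", "z",np.percentile(P[:,2],[2,98]).round(4))
    h=np.median(P[:,2]); print(" low/high",circ(P[P[:,2]<h][:,:2],.015).round(4),circ(P[P[:,2]>h][:,:2],.015).round(4))
    if n=="side": cv2.imwrite("pics/s2.png",cv2.resize(c["image"][90:290,150:350],(600,600)))
E
```

```text
t 4.2 [ 0.459  -0.2274  0.1827] yaw 92.92 tilt [ 0.0069 -0.0039 -1.    ] q6 -0.57
tool shift [2.285e-01 1.513e-01 1.000e-04] spin 0.0509
side 423 [ 0.4599 -0.2267] z [0.1519 0.2466]
 low/high [ 0.46   -0.2269] [ 0.4597 -0.2265]
scene 220 [ 0.4586 -0.2257] z [0.146  0.2171]
 low/high [ 0.4588 -0.2258] [ 0.4581 -0.2255]
```

View pics/s2.png

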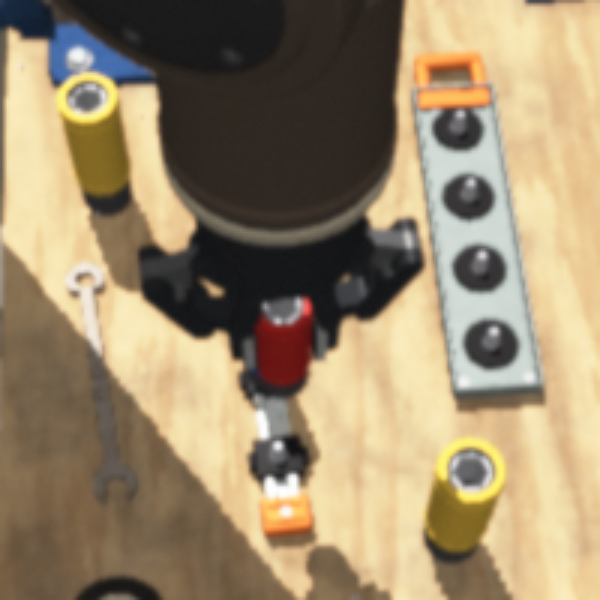

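Red is held upright in the fingers at crop (285,345), and its clip at (280,450) is empty. The socket axis sits within about 1 mm of the TCP. I'm carrying it to peg 1.

Call:
servo_tool:
  motion:
    - {"x": 0.02,"y": 0.013,"z": 0,"spin": 0,"claw": 0.02}
    - {"x": 0.038,"y": 0.025,"z": 0,"spin": 0,"claw": 0.02}
    - {"x": 0.038,"y": 0.025,"z": 0,"spin": 0,"claw": 0.02}
    - {"x": 0.038,"y": 0.025,"z": 0,"spin": 0,"claw": 0.02}
    - {"x": 0.038,"y": 0.025,"z": 0,"spin": 0,"claw": 0.02}

```text
t: 4.8
tcp_pos: [0.5605, -0.0468, 0.1761]
tcp_rot: [-0.001, 0.689, 0.725, -0.001]
wrist_force: [1.1, -0.2, -1.7]
finger_gap: 0.0288
grip_force: 59.4
```

Call:
servo_tool:
  motion:
    - {"x": 0.036,"y": 0.024,"z": 0,"spin": 0,"claw": 0.02}
    - {"x": 0.02,"y": 0.013,"z": 0,"spin": 0,"claw": 0.02}
    - {"x": 0,"y": 0,"z": 0,"spin": 0.05,"claw": 0.02}
    - {"x": 0,"y": 0,"z": 0,"spin": 0,"claw": 0.02}
    - {"x": 0,"y": 0,"z": 0,"spin": 0,"claw": 0.02}

```text
t: 5.3
tcp_pos: [0.5939, 0.0091, 0.1763]
tcp_rot: [-0.001, 0.706, 0.708, -0.001]
wrist_force: [-0.2, -0.7, -1.8]
finger_gap: 0.0286
grip_force: 59.4
```

```bash
cat > held.py <<'E'
import sys
from bench import optics,telemetry; import cv2,numpy as np
from h import *
col=sys.argv[1]; r={"red":.015,"blue":.0135,"yellow":.014,"green":.016}[col]
for n in("side","scene"):
    c=optics.read_camera(n); X=cloud(c); p=telemetry.sense()["tcp_pos"]
    m=mask(c,col,90,30)&(np.hypot(X[...,0]-p[0],X[...,1]-p[1])<.03)&(abs(X[...,2]-p[2])<.05)
    P=X[m]
    if len(P)<20: print(n,"few",len(P)); continue
    h=np.median(P[:,2]); print(n,len(P),circ(P[:,:2],r).round(4),"z",np.percentile(P[:,2],[2,98]).round(4),"low/high",circ(P[P[:,2]<h][:,:2],r).round(4),circ(P[P[:,2]>h][:,:2],r).round(4))
    if len(sys.argv)>2 and n==sys.argv[3]: 
        u,v=pix(c,p).astype(int); u=max(100,min(412,u)); v=max(75,min(309,v))
        cv2.imwrite(sys.argv[2],cv2.resize(c["image"][v-75:v+75,u-100:u+100],(800,600)))
E
python3 held.py red; python3 go.py .598 .0085 90
```

```text
side 434 [0.5946 0.0097] z [0.1448 0.2101] low/high [0.5948 0.0097] [0.5943 0.0097]
scene 189 [0.5942 0.0101] z [0.1421 0.2147] low/high [0.5945 0.0101] [0.5937 0.0101]
t 5.4 [0.5942 0.0087 0.1768] yaw 90.07 tilt [-0.0011  0.     -1.    ] q6 -0.04
tool shift [-0.0002  0.0038 -0.    ] spin 0.0012
```

Call:
servo_tool:
  motion:
    - {"x": -0.001,"y": 0.0037,"z": 0.02,"spin": 0,"claw": 0.02}
    - {"x": 0,"y": 0,"z": 0.03,"spin": 0,"claw": 0.02}
    - {"x": 0,"y": 0,"z": 0.025,"spin": 0,"claw": 0.02}
    - {"x": 0,"y": 0,"z": 0,"spin": 0,"claw": 0.02}
    - {"x": 0,"y": 0,"z": 0,"spin": 0,"claw": 0.02}

```text
t: 5.9
tcp_pos: [0.5983, 0.0078, 0.1025]
tcp_rot: [-0.0, 0.707, 0.707, -0.0]
wrist_force: [0.4, 0.2, -1.3]
finger_gap: 0.0288
grip_force: 59.4
```

```bash
python3 held.py red pics/h1.png side; python3 go.py .598 .008 90
```

```text
side 361 [0.599  0.0084] z [0.07   0.1363] low/high [0.5992 0.0083] [0.5989 0.0084]
scene 168 [0.5994 0.0093] z [0.0694 0.1437] low/high [0.5998 0.0092] [0.5987 0.0093]
t 6.0 [0.5993 0.008  0.1037] yaw 90.05 tilt [ 1.8e-03 -1.0e-04 -1.0e+00] q6 -0.04
tool shift [ 0.     -0.0013 -0.    ] spin 0.0009
```

View pics/h1.png

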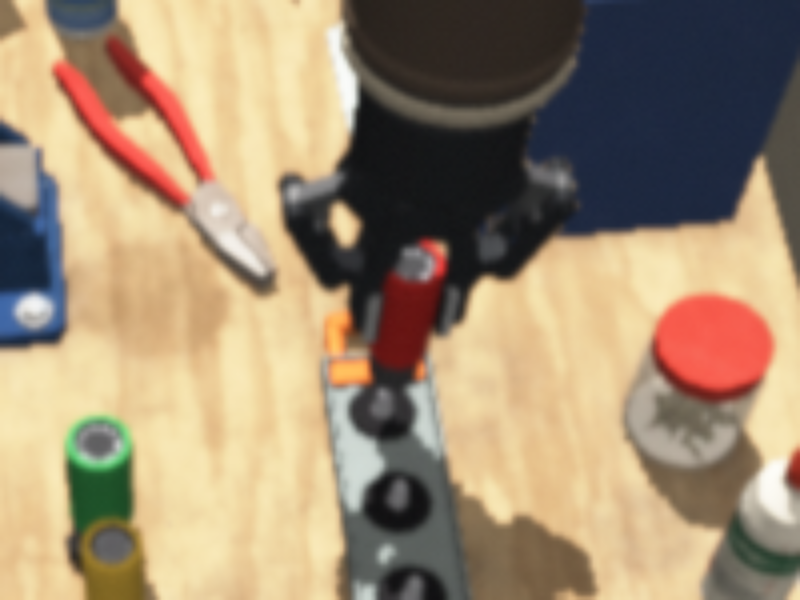

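Red hangs upright just above peg 1 (crop 382,400), beside the orange grip. I'm lowering it gently.

Call:
servo_tool:
  motion:
    - {"x": 0,"y": -0.001,"z": 0.01,"spin": 0,"claw": 0.02}
    - {"x": 0,"y": 0,"z": 0.008,"spin": 0,"claw": 0.02}
    - {"x": 0,"y": 0,"z": 0.005,"spin": 0,"claw": 0.02}
    - {"x": 0,"y": 0,"z": 0.004,"spin": 0,"claw": 0.02}
    - {"x": 0,"y": 0,"z": 0,"spin": 0,"claw": 0.02}

```text
t: 6.5
tcp_pos: [0.5971, 0.0082, 0.0746]
tcp_rot: [-0.0, 0.707, 0.707, -0.0]
wrist_force: [-0.6, 0.9, -1.5]
finger_gap: 0.0287
grip_force: 59.4
```

Call:
servo_tool:
  motion:
    - {"x": 0,"y": 0,"z": 0.003,"spin": 0,"claw": 0.02}
    - {"x": 0,"y": 0,"z": 0.003,"spin": 0,"claw": 0.02}
    - {"x": 0,"y": 0,"z": 0.0015,"spin": 0,"claw": 0.02}
    - {"x": 0,"y": 0,"z": 0,"spin": 0,"claw": 0.02}
    - {"x": 0,"y": 0,"z": 0,"spin": 0,"claw": 0.02}

```text
t: 7.0
tcp_pos: [0.5975, 0.0082, 0.0678]
tcp_rot: [0.0, 0.707, 0.707, 0.0]
wrist_force: [-0.4, 0.9, -1.3]
finger_gap: 0.0287
grip_force: 59.4
```

Call:
servo_tool:
  motion:
    - {"x": 0,"y": 0,"z": 0.001,"spin": 0,"claw": 0.02}
    - {"x": 0,"y": 0,"z": 0.001,"spin": 0,"claw": 0.02}
    - {"x": 0,"y": 0,"z": 0,"spin": 0,"claw": 0.02}

```text
t: 7.3
tcp_pos: [0.5977, 0.0082, 0.0666]
tcp_rot: [0.0, 0.707, 0.707, 0.0]
wrist_force: [-4.0, -0.1, 13.6]
finger_gap: 0.0289
grip_force: 61.1
```

It seated at the expected height (tcp z 0.0666, 14 N). I'm releasing, rising and going to blue.

Call:
servo_tool:
  motion:
    - {"x": 0,"y": 0,"z": 0,"spin": 0,"claw": 0.04}
    - {"x": 0,"y": 0,"z": 0,"spin": 0,"claw": 0.055}
    - {"x": 0,"y": 0,"z": 0,"spin": 0,"claw": 0.07}
    - {"x": 0,"y": 0,"z": 0,"spin": 0,"claw": 0.07}
    - {"x": 0,"y": 0,"z": -0.02,"spin": 0,"claw": 0.07}

```text
t: 7.8
tcp_pos: [0.5959, 0.0083, 0.0839]
tcp_rot: [-0.001, 0.707, 0.707, -0.001]
wrist_force: [0.1, -0.1, 1.2]
finger_gap: 0.0704
grip_force: 0.0
```

Call:
servo_tool:
  motion:
    - {"x": 0,"y": 0,"z": -0.03,"spin": 0,"claw": 0.07}
    - {"x": 0,"y": 0,"z": -0.03,"spin": 0,"claw": 0.07}
    - {"x": 0,"y": 0,"z": -0.03,"spin": 0,"claw": 0.07}
    - {"x": -0.02,"y": -0.017,"z": 0,"spin": 0,"claw": 0.07}
    - {"x": -0.036,"y": -0.03,"z": 0,"spin": -0.05,"claw": 0.07}

```text
t: 8.3
tcp_pos: [0.5521, -0.0472, 0.1769]
tcp_rot: [0.001, 0.688, 0.726, 0.001]
wrist_force: [-0.3, -1.3, -0.4]
finger_gap: 0.0697
grip_force: 0.0
```

Call:
servo_tool:
  motion:
    - {"x": -0.036,"y": -0.03,"z": 0,"spin": 0,"claw": 0.07}
    - {"x": -0.036,"y": -0.03,"z": 0,"spin": 0,"claw": 0.07}
    - {"x": -0.036,"y": -0.03,"z": 0,"spin": 0,"claw": 0.07}
    - {"x": 0,"y": 0,"z": 0,"spin": 0,"claw": 0.07}
    - {"x": 0,"y": 0,"z": 0,"spin": 0,"claw": 0.07}

```text
t: 8.8
tcp_pos: [0.4658, -0.1611, 0.176]
tcp_rot: [0.0, 0.69, 0.724, 0.0]
wrist_force: [0.4, 0.6, 0.5]
finger_gap: 0.0703
grip_force: 0.0
```

```bash
python3 - <<'E'
from bench import optics; from h import *
R={"red":.015,"blue":.0135,"yellow":.014,"green":.016}
for n in("side","scene"):
    c=optics.read_camera(n); X=cloud(c)
    for col,r in R.items():
        m=mask(c,col,90,30)&(X[...,2]>.04)&(X[...,2]<.096)&(X[...,0]>.42)&(X[...,0]<.63)&(X[...,1]<.04)&(X[...,1]>-.26)
        P=X[m]; P=P[np.hypot(*(P[:,:2]-np.median(P[:,:2],0)).T)<.03] if len(P) else P
        if len(P)>20: print(n,col,len(P),circ(P[:,:2],r).round(4),"zmax",np.percentile(X[mask(c,col,90,30)&(np.hypot(X[...,0]-P[:,0].mean(),X[...,1]-P[:,1].mean())<.03)][:,2],98).round(4))
E
python3 go.py .4540 -.170 93.1
```

```text
side red 255 [0.5984 0.0085] zmax 0.1004
side blue 181 [ 0.4538 -0.1705] zmax 0.102
side yellow 197 [ 0.4507 -0.1147] zmax 0.1021
side green 24 [ 0.4473 -0.0584] zmax 0.0691
scene blue 161 [ 0.4534 -0.1698] zmax 0.1008
scene yellow 204 [ 0.4504 -0.1138] zmax 0.1013
scene green 179 [ 0.4479 -0.0577] zmax 0.1
t 8.9 [ 0.4667 -0.16    0.1759] yaw 92.93 tilt [ 5.e-04 -0.e+00 -1.e+00] q6 -0.44
tool shift [-0.0094 -0.0132 -0.    ] spin -0.0030
```

Red is seated at (0.598, 0.0085), top 2 mm lower than on the rail, as it should be. Next is blue.

Call:
servo_tool:
  motion:
    - {"x": -0.01,"y": -0.013,"z": 0,"spin": 0,"claw": 0.07}
    - {"x": 0,"y": 0,"z": 0.02,"spin": 0,"claw": 0.07}
    - {"x": 0,"y": 0,"z": 0.03,"spin": 0,"claw": 0.07}
    - {"x": 0,"y": 0,"z": 0,"spin": 0,"claw": 0.07}
    - {"x": 0,"y": 0,"z": 0,"spin": 0,"claw": 0.07}

```text
t: 9.4
tcp_pos: [0.454, -0.1701, 0.1258]
tcp_rot: [-0.001, 0.688, 0.725, -0.0]
wrist_force: [0.8, -0.7, 1.1]
finger_gap: 0.0699
grip_force: 0.0
```

Call:
servo_tool:
  motion:
    - {"x": 0,"y": 0,"z": 0.02,"spin": 0,"claw": 0.07}
    - {"x": 0,"y": 0,"z": 0.02,"spin": 0,"claw": 0.07}
    - {"x": 0,"y": 0,"z": 0.017,"spin": 0,"claw": 0.07}
    - {"x": 0,"y": 0,"z": 0,"spin": 0,"claw": 0.05}
    - {"x": 0,"y": 0,"z": 0,"spin": 0,"claw": 0.04}

```text
t: 9.9
tcp_pos: [0.4544, -0.1709, 0.0698]
tcp_rot: [0.0, 0.689, 0.725, 0.0]
wrist_force: [0.1, 0.2, 0.6]
finger_gap: 0.0418
grip_force: 0.0
```

Call:
servo_tool:
  motion:
    - {"x": 0,"y": 0,"z": 0,"spin": 0,"claw": 0.032}
    - {"x": 0,"y": 0,"z": 0,"spin": 0,"claw": 0.027}
    - {"x": 0,"y": 0,"z": 0,"spin": 0,"claw": 0.018}
    - {"x": 0,"y": 0,"z": 0,"spin": 0,"claw": 0.018}
    - {"x": 0,"y": 0,"z": 0,"spin": 0,"claw": 0.018}

```text
t: 10.4
tcp_pos: [0.4542, -0.1712, 0.0699]
tcp_rot: [0.001, 0.689, 0.725, 0.0]
wrist_force: [-2.5, 0.2, 13.3]
finger_gap: 0.0259
grip_force: 57.9
```

Call:
servo_tool:
  motion:
    - {"x": 0,"y": 0,"z": -0.01,"spin": 0,"claw": 0.018}
    - {"x": 0,"y": 0,"z": -0.02,"spin": 0,"claw": 0.018}
    - {"x": 0,"y": 0,"z": -0.04,"spin": 0,"claw": 0.018}
    - {"x": 0,"y": 0,"z": -0.04,"spin": 0,"claw": 0.018}
    - {"x": 0,"y": 0,"z": 0,"spin": 0,"claw": 0.018}

```text
t: 10.9
tcp_pos: [0.4561, -0.172, 0.1841]
tcp_rot: [0.004, 0.689, 0.725, 0.001]
wrist_force: [-0.1, -0.8, -1.7]
finger_gap: 0.0262
grip_force: 59.1
```

Call:
servo_tool:
  motion:
    - {"x": 0.016,"y": 0.02,"z": 0,"spin": 0,"claw": 0.018}
    - {"x": 0.03,"y": 0.038,"z": 0,"spin": 0,"claw": 0.018}
    - {"x": 0.03,"y": 0.038,"z": 0,"spin": 0,"claw": 0.018}
    - {"x": 0.025,"y": 0.035,"z": 0,"spin": 0,"claw": 0.018}
    - {"x": 0.014,"y": 0.019,"z": 0,"spin": 0,"claw": 0.018}

```text
t: 11.4
tcp_pos: [0.5998, -0.0461, 0.1791]
tcp_rot: [0.0, 0.688, 0.725, 0.0]
wrist_force: [0.4, -0.7, -1.3]
finger_gap: 0.0254
grip_force: 59.3
```

Call:
servo_tool:
  motion:
    - {"x": 0,"y": 0,"z": 0,"spin": 0.05,"claw": 0.018}
    - {"x": 0,"y": 0,"z": 0,"spin": 0,"claw": 0.018}
    - {"x": 0,"y": 0,"z": 0,"spin": 0,"claw": 0.018}

```text
t: 11.7
tcp_pos: [0.5971, -0.0485, 0.1788]
tcp_rot: [-0.0, 0.706, 0.708, -0.0]
wrist_force: [-0.0, -0.2, -1.1]
finger_gap: 0.026
grip_force: 59.3
```

```bash
python3 held.py blue; python3 go.py .598 -.048 90
```

```text
side 362 [ 0.5977 -0.0475] z [0.1472 0.2111] low/high [ 0.5978 -0.0475] [ 0.5976 -0.0474]
scene 132 [ 0.5974 -0.0471] z [0.1463 0.2196] low/high [ 0.598  -0.0474] [ 0.5964 -0.0471]
t 11.8 [ 0.5971 -0.0488  0.1789] yaw 90.08 tilt [-3.e-04  0.e+00 -1.e+00] q6 -0.13
tool shift [ 0.0008  0.0009 -0.    ] spin 0.0014
```

Call:
servo_tool:
  motion:
    - {"x": 0,"y": 0.0005,"z": 0.02,"spin": 0,"claw": 0.018}
    - {"x": 0,"y": 0,"z": 0.03,"spin": 0,"claw": 0.018}
    - {"x": 0,"y": 0,"z": 0.03,"spin": 0,"claw": 0.018}
    - {"x": 0,"y": 0,"z": 0,"spin": 0,"claw": 0.018}
    - {"x": 0,"y": 0,"z": 0,"spin": 0,"claw": 0.018}

```text
t: 12.3
tcp_pos: [0.5978, -0.0488, 0.0992]
tcp_rot: [-0.0, 0.707, 0.707, -0.0]
wrist_force: [-0.1, -0.1, -0.9]
finger_gap: 0.0262
grip_force: 59.2
```

Call:
servo_tool:
  motion:
    - {"x": 0,"y": 0,"z": 0.008,"spin": 0,"claw": 0.018}
    - {"x": 0,"y": 0,"z": 0.007,"spin": 0,"claw": 0.018}
    - {"x": 0,"y": 0,"z": 0.005,"spin": 0,"claw": 0.018}
    - {"x": 0,"y": 0,"z": 0,"spin": 0,"claw": 0.018}
    - {"x": 0,"y": 0,"z": 0,"spin": 0,"claw": 0.018}

```text
t: 12.8
tcp_pos: [0.5981, -0.0484, 0.0788]
tcp_rot: [-0.0, 0.707, 0.707, -0.0]
wrist_force: [-0.5, 0.2, -1.6]
finger_gap: 0.0258
grip_force: 59.2
```

Call:
servo_tool:
  motion:
    - {"x": 0,"y": 0,"z": 0.005,"spin": 0,"claw": 0.018}
    - {"x": 0,"y": 0,"z": 0.003,"spin": 0,"claw": 0.018}
    - {"x": 0,"y": 0,"z": 0.002,"spin": 0,"claw": 0.018}
    - {"x": 0,"y": 0,"z": 0.001,"spin": 0,"claw": 0.018}
    - {"x": 0,"y": 0,"z": 0,"spin": 0,"claw": 0.018}

```text
t: 13.3
tcp_pos: [0.598, -0.0484, 0.068]
tcp_rot: [-0.0, 0.707, 0.708, -0.0]
wrist_force: [-1.4, 0.2, 4.6]
finger_gap: 0.0255
grip_force: 60.1
```

Call:
servo_tool:
  motion:
    - {"x": 0,"y": 0,"z": 0.0005,"spin": 0,"claw": 0.04}
    - {"x": 0,"y": 0,"z": 0,"spin": 0,"claw": 0.055}
    - {"x": 0,"y": 0,"z": 0,"spin": 0,"claw": 0.07}
    - {"x": 0,"y": 0,"z": 0,"spin": 0,"claw": 0.07}
    - {"x": 0,"y": 0,"z": -0.02,"spin": 0,"claw": 0.07}

```text
t: 13.8
tcp_pos: [0.5966, -0.0482, 0.0855]
tcp_rot: [-0.001, 0.707, 0.707, -0.001]
wrist_force: [-0.1, -0.3, 0.3]
finger_gap: 0.0701
grip_force: 0.0
```

Call:
servo_tool:
  motion:
    - {"x": 0,"y": 0,"z": -0.03,"spin": 0,"claw": 0.07}
    - {"x": 0,"y": 0,"z": -0.03,"spin": 0,"claw": 0.07}
    - {"x": 0,"y": 0,"z": -0.03,"spin": 0,"claw": 0.07}
    - {"x": -0.01,"y": -0.022,"z": 0,"spin": 0,"claw": 0.07}
    - {"x": -0.018,"y": -0.04,"z": 0,"spin": 0,"claw": 0.07}

```text
t: 14.3
tcp_pos: [0.538, -0.0764, 0.1784]
tcp_rot: [0.002, 0.706, 0.708, 0.001]
wrist_force: [-0.2, -1.6, 0.0]
finger_gap: 0.0702
grip_force: 0.0
```

Call:
servo_tool:
  motion:
    - {"x": -0.018,"y": -0.04,"z": 0,"spin": 0,"claw": 0.07}
    - {"x": -0.02,"y": -0.045,"z": 0,"spin": 0,"claw": 0.07}
    - {"x": 0,"y": 0,"z": 0,"spin": -0.05,"claw": 0.07}
    - {"x": 0,"y": 0,"z": 0,"spin": 0,"claw": 0.07}
    - {"x": 0,"y": 0,"z": 0,"spin": 0,"claw": 0.07}

```text
t: 14.8
tcp_pos: [0.4521, -0.1147, 0.1776]
tcp_rot: [0.001, 0.689, 0.724, 0.0]
wrist_force: [1.0, -0.0, -0.5]
finger_gap: 0.0702
grip_force: 0.0
```

```bash
cat > all.py <<'E'
from bench import optics; from h import *
R={"red":.015,"blue":.0135,"yellow":.014,"green":.016}
for n in("side","scene"):
    c=optics.read_camera(n); X=cloud(c)
    for col,r in R.items():
        m=mask(c,col,90,30)&(X[...,2]>.04)&(X[...,2]<.12)&(X[...,0]>.42)&(X[...,0]<.63)&(X[...,1]<.04)&(X[...,1]>-.25)
        P=X[m]; P=P[np.hypot(*(P[:,:2]-np.median(P[:,:2],0)).T)<.03] if len(P) else P
        if len(P)>20:
            h=np.median(P[:,2]); print(n,col,len(P),circ(P[:,:2],r).round(4),"low/high",circ(P[P[:,2]<h][:,:2],r).round(4),circ(P[P[:,2]>h][:,:2],r).round(4),"zmax",np.percentile(P[:,2],98).round(4))
E
python3 all.py; python3 go.py .4508 -.1145 93.1
```

```text
side red 305 [0.5984 0.0086] low/high [0.5985 0.0086] [0.5982 0.0086] zmax 0.1
side blue 287 [ 0.5989 -0.0476] low/high [ 0.5988 -0.0476] [ 0.5991 -0.0476] zmax 0.0999
side yellow 311 [ 0.4509 -0.1148] low/high [ 0.451  -0.1148] [ 0.4507 -0.1147] zmax 0.102
side green 259 [ 0.4478 -0.0582] low/high [ 0.448  -0.0583] [ 0.4477 -0.0581] zmax 0.1017
scene red 171 [0.5986 0.0091] low/high [0.5983 0.0094] [0.5988 0.0087] zmax 0.0987
scene blue 129 [ 0.5987 -0.0467] low/high [ 0.5985 -0.0464] [ 0.599 -0.047] zmax 0.0983
scene yellow 265 [ 0.4502 -0.1137] low/high [ 0.4501 -0.1135] [ 0.4504 -0.114 ] zmax 0.1012
scene green 211 [ 0.4478 -0.0576] low/high [ 0.4478 -0.0577] [ 0.4478 -0.0575] zmax 0.1001
t 14.9 [ 0.4521 -0.1144  0.1773] yaw 92.90 tilt [ 6.e-04 -1.e-04 -1.e+00] q6 -0.36
tool shift [-0.     -0.0013 -0.    ] spin -0.0036
```

Red and blue both stand seated with their tops at 98 mm. Next is the rail yellow.

Call:
servo_tool:
  motion:
    - {"x": 0,"y": -0.0015,"z": 0.02,"spin": 0,"claw": 0.07}
    - {"x": 0,"y": 0,"z": 0.03,"spin": 0,"claw": 0.07}
    - {"x": 0,"y": 0,"z": 0.002,"spin": 0,"claw": 0.07}
    - {"x": 0,"y": 0,"z": 0,"spin": 0,"claw": 0.07}
    - {"x": 0,"y": 0,"z": 0,"spin": 0,"claw": 0.07}

```text
t: 15.4
tcp_pos: [0.4504, -0.1146, 0.1261]
tcp_rot: [0.0, 0.689, 0.725, 0.0]
wrist_force: [-0.2, 0.8, -0.4]
finger_gap: 0.0697
grip_force: 0.0
```

Call:
servo_tool:
  motion:
    - {"x": 0,"y": 0,"z": 0.02,"spin": 0,"claw": 0.07}
    - {"x": 0,"y": 0,"z": 0.02,"spin": 0,"claw": 0.07}
    - {"x": 0,"y": 0,"z": 0.016,"spin": 0,"claw": 0.07}
    - {"x": 0,"y": 0,"z": 0,"spin": 0,"claw": 0.05}
    - {"x": 0,"y": 0,"z": 0,"spin": 0,"claw": 0.04}

```text
t: 15.9
tcp_pos: [0.4503, -0.1148, 0.0702]
tcp_rot: [0.0, 0.689, 0.725, 0.0]
wrist_force: [0.6, -0.7, 0.1]
finger_gap: 0.0415
grip_force: 0.0
```

Call:
servo_tool:
  motion:
    - {"x": 0,"y": 0,"z": 0,"spin": 0,"claw": 0.032}
    - {"x": 0,"y": 0,"z": 0,"spin": 0,"claw": 0.028}
    - {"x": 0,"y": 0,"z": 0,"spin": 0,"claw": 0.019}
    - {"x": 0,"y": 0,"z": 0,"spin": 0,"claw": 0.019}
    - {"x": 0,"y": 0,"z": 0,"spin": 0,"claw": 0.019}

```text
t: 16.4
tcp_pos: [0.4502, -0.1149, 0.0704]
tcp_rot: [0.001, 0.689, 0.725, 0.0]
wrist_force: [-1.5, -0.4, 13.5]
finger_gap: 0.0272
grip_force: 57.9
```

Call:
servo_tool:
  motion:
    - {"x": 0,"y": 0,"z": -0.01,"spin": 0,"claw": 0.019}
    - {"x": 0,"y": 0,"z": -0.02,"spin": 0,"claw": 0.019}
    - {"x": 0,"y": 0,"z": -0.04,"spin": 0,"claw": 0.019}
    - {"x": 0,"y": 0,"z": -0.04,"spin": 0,"claw": 0.019}
    - {"x": 0,"y": 0,"z": 0,"spin": 0,"claw": 0.019}

```text
t: 16.9
tcp_pos: [0.4521, -0.1154, 0.1844]
tcp_rot: [0.003, 0.689, 0.725, 0.002]
wrist_force: [1.0, 0.3, -2.5]
finger_gap: 0.0275
grip_force: 59.4
```

Call:
servo_tool:
  motion:
    - {"x": 0.001,"y": 0.02,"z": 0,"spin": 0,"claw": 0.019}
    - {"x": 0.001,"y": 0.038,"z": 0,"spin": 0,"claw": 0.019}
    - {"x": 0.001,"y": 0.038,"z": 0,"spin": 0,"claw": 0.019}
    - {"x": 0,"y": 0.034,"z": 0,"spin": 0,"claw": 0.019}
    - {"x": 0,"y": 0.018,"z": 0,"spin": 0,"claw": 0.019}

```text
t: 17.4
tcp_pos: [0.5998, -0.1038, 0.1795]
tcp_rot: [0.001, 0.689, 0.725, 0.0]
wrist_force: [0.2, 0.4, -1.7]
finger_gap: 0.0272
grip_force: 59.6
```

Call:
servo_tool:
  motion:
    - {"x": 0,"y": 0,"z": 0,"spin": 0.05,"claw": 0.019}
    - {"x": 0,"y": 0,"z": 0,"spin": 0,"claw": 0.019}
    - {"x": 0,"y": 0,"z": 0,"spin": 0,"claw": 0.019}

```text
t: 17.7
tcp_pos: [0.5967, -0.104, 0.1792]
tcp_rot: [-0.0, 0.706, 0.708, -0.0]
wrist_force: [-0.1, -0.5, -2.0]
finger_gap: 0.0272
grip_force: 59.6
```

```bash
python3 held.py yellow; python3 go.py .598 -.104 90
```

```text
side 395 [ 0.5975 -0.1034] z [0.1454 0.2114] low/high [ 0.5978 -0.1034] [ 0.5971 -0.1033]
scene 193 [ 0.5971 -0.1029] z [0.1433 0.217 ] low/high [ 0.5975 -0.1027] [ 0.5957 -0.103 ]
t 17.8 [ 0.5968 -0.1041  0.1794] yaw 90.11 tilt [-3.e-04  1.e-04 -1.e+00] q6 -0.22
tool shift [ 0.0001  0.0012 -0.    ] spin 0.0019
```

Call:
servo_tool:
  motion:
    - {"x": 0,"y": 0.001,"z": 0.02,"spin": 0,"claw": 0.019}
    - {"x": 0,"y": 0,"z": 0.03,"spin": 0,"claw": 0.019}
    - {"x": 0,"y": 0,"z": 0.03,"spin": 0,"claw": 0.019}
    - {"x": 0,"y": 0,"z": 0,"spin": 0,"claw": 0.019}
    - {"x": 0,"y": 0,"z": 0,"spin": 0,"claw": 0.019}

```text
t: 18.3
tcp_pos: [0.5981, -0.1041, 0.0997]
tcp_rot: [-0.0, 0.707, 0.708, -0.0]
wrist_force: [0.5, -0.6, -1.2]
finger_gap: 0.027
grip_force: 59.5
```

Call:
servo_tool:
  motion:
    - {"x": 0,"y": 0,"z": 0.008,"spin": 0,"claw": 0.019}
    - {"x": 0,"y": 0,"z": 0.007,"spin": 0,"claw": 0.019}
    - {"x": 0,"y": 0,"z": 0.005,"spin": 0,"claw": 0.019}
    - {"x": 0,"y": 0,"z": 0,"spin": 0,"claw": 0.019}
    - {"x": 0,"y": 0,"z": 0,"spin": 0,"claw": 0.019}

```text
t: 18.8
tcp_pos: [0.5984, -0.1041, 0.0794]
tcp_rot: [-0.0, 0.707, 0.707, -0.0]
wrist_force: [0.3, -0.2, -1.9]
finger_gap: 0.027
grip_force: 59.5
```

Call:
servo_tool:
  motion:
    - {"x": 0,"y": 0,"z": 0.005,"spin": 0,"claw": 0.019}
    - {"x": 0,"y": 0,"z": 0.003,"spin": 0,"claw": 0.019}
    - {"x": 0,"y": 0,"z": 0.002,"spin": 0,"claw": 0.019}
    - {"x": 0,"y": 0,"z": 0.001,"spin": 0,"claw": 0.019}
    - {"x": 0,"y": 0,"z": 0,"spin": 0,"claw": 0.019}

```text
t: 19.3
tcp_pos: [0.5982, -0.1041, 0.0685]
tcp_rot: [-0.0, 0.707, 0.707, -0.0]
wrist_force: [-2.2, -0.6, 3.3]
finger_gap: 0.0268
grip_force: 60.3
```

Call:
servo_tool:
  motion:
    - {"x": 0,"y": 0,"z": 0.0005,"spin": 0,"claw": 0.04}
    - {"x": 0,"y": 0,"z": 0,"spin": 0,"claw": 0.055}
    - {"x": 0,"y": 0,"z": 0,"spin": 0,"claw": 0.07}
    - {"x": 0,"y": 0,"z": 0,"spin": 0,"claw": 0.07}
    - {"x": 0,"y": 0,"z": -0.02,"spin": 0,"claw": 0.07}

```text
t: 19.8
tcp_pos: [0.5969, -0.1038, 0.086]
tcp_rot: [-0.002, 0.707, 0.707, -0.001]
wrist_force: [0.4, 0.1, 0.0]
finger_gap: 0.0702
grip_force: 0.0
```

Call:
servo_tool:
  motion:
    - {"x": 0,"y": 0,"z": -0.03,"spin": 0,"claw": 0.07}
    - {"x": 0,"y": 0,"z": -0.03,"spin": 0,"claw": 0.07}
    - {"x": 0,"y": 0,"z": -0.03,"spin": 0,"claw": 0.07}
    - {"x": 0.006,"y": -0.022,"z": 0,"spin": 0,"claw": 0.07}
    - {"x": 0.013,"y": -0.042,"z": 0,"spin": 0,"claw": 0.07}

```text
t: 20.3
tcp_pos: [0.5364, -0.0858, 0.1789]
tcp_rot: [0.002, 0.707, 0.707, 0.001]
wrist_force: [-0.0, 0.5, -0.6]
finger_gap: 0.0702
grip_force: 0.0
```

Call:
servo_tool:
  motion:
    - {"x": 0.013,"y": -0.042,"z": 0,"spin": 0,"claw": 0.07}
    - {"x": 0.014,"y": -0.044,"z": 0,"spin": 0,"claw": 0.07}
    - {"x": 0,"y": 0,"z": 0,"spin": -0.05,"claw": 0.07}
    - {"x": 0,"y": 0,"z": 0,"spin": 0,"claw": 0.07}
    - {"x": 0,"y": 0,"z": 0,"spin": 0,"claw": 0.07}

```text
t: 20.8
tcp_pos: [0.4494, -0.0585, 0.1782]
tcp_rot: [0.001, 0.689, 0.724, 0.0]
wrist_force: [1.1, -0.3, 0.2]
finger_gap: 0.0703
grip_force: 0.0
```

```bash
python3 all.py; python3 go.py .4478 -.0582 93.1
```

```text
side red 301 [0.5984 0.0085] low/high [0.5986 0.0084] [0.5982 0.0086] zmax 0.0998
side blue 265 [ 0.5987 -0.0474] low/high [ 0.5989 -0.0475] [ 0.5985 -0.0474] zmax 0.1003
side yellow 326 [ 0.5992 -0.1037] low/high [ 0.5992 -0.1038] [ 0.5991 -0.1036] zmax 0.1
side green 317 [ 0.4478 -0.0584] low/high [ 0.4478 -0.0584] [ 0.4479 -0.0583] zmax 0.1015
scene red 187 [0.5985 0.0091] low/high [0.5986 0.0092] [0.5984 0.0091] zmax 0.0988
scene blue 129 [ 0.5989 -0.0472] low/high [ 0.5989 -0.0473] [ 0.5989 -0.047 ] zmax 0.0982
scene yellow 218 [ 0.5986 -0.1031] low/high [ 0.5987 -0.1032] [ 0.5985 -0.1029] zmax 0.099
scene green 209 [ 0.4478 -0.0576] low/high [ 0.426  -0.0772] [ 0.4477 -0.0577] zmax 0.1005
t 20.9 [ 0.4494 -0.0586  0.1779] yaw 92.85 tilt [ 9.e-04 -2.e-04 -1.e+00] q6 -0.25
tool shift [ 0.0004 -0.0016 -0.    ] spin -0.0043
```

Call:
servo_tool:
  motion:
    - {"x": 0,"y": -0.0017,"z": 0.02,"spin": 0,"claw": 0.07}
    - {"x": 0,"y": 0,"z": 0.03,"spin": 0,"claw": 0.07}
    - {"x": 0,"y": 0,"z": 0.002,"spin": 0,"claw": 0.07}
    - {"x": 0,"y": 0,"z": 0,"spin": 0,"claw": 0.07}
    - {"x": 0,"y": 0,"z": 0,"spin": 0,"claw": 0.07}

```text
t: 21.4
tcp_pos: [0.4473, -0.0585, 0.1266]
tcp_rot: [0.0, 0.689, 0.725, 0.0]
wrist_force: [-0.3, -0.6, 0.3]
finger_gap: 0.0699
grip_force: 0.0
```

Call:
servo_tool:
  motion:
    - {"x": 0,"y": 0,"z": 0.02,"spin": 0,"claw": 0.07}
    - {"x": 0,"y": 0,"z": 0.02,"spin": 0,"claw": 0.07}
    - {"x": 0,"y": 0,"z": 0.016,"spin": 0,"claw": 0.07}
    - {"x": 0,"y": 0,"z": 0,"spin": 0,"claw": 0.05}
    - {"x": 0,"y": 0,"z": 0,"spin": 0,"claw": 0.042}

```text
t: 21.9
tcp_pos: [0.4471, -0.0584, 0.0706]
tcp_rot: [0.0, 0.689, 0.725, 0.0]
wrist_force: [0.3, -0.7, -0.2]
finger_gap: 0.0428
grip_force: 0.0
```

Call:
servo_tool:
  motion:
    - {"x": 0,"y": 0,"z": 0,"spin": 0,"claw": 0.036}
    - {"x": 0,"y": 0,"z": 0,"spin": 0,"claw": 0.032}
    - {"x": 0,"y": 0,"z": 0,"spin": 0,"claw": 0.023}
    - {"x": 0,"y": 0,"z": 0,"spin": 0,"claw": 0.023}
    - {"x": 0,"y": 0,"z": 0,"spin": 0,"claw": 0.023}

```text
t: 22.4
tcp_pos: [0.4471, -0.0585, 0.0709]
tcp_rot: [0.001, 0.689, 0.725, 0.0]
wrist_force: [-2.7, 0.5, 14.3]
finger_gap: 0.0302
grip_force: 57.9
```

Call:
servo_tool:
  motion:
    - {"x": 0,"y": 0,"z": -0.01,"spin": 0,"claw": 0.023}
    - {"x": 0,"y": 0,"z": -0.02,"spin": 0,"claw": 0.023}
    - {"x": 0,"y": 0,"z": -0.04,"spin": 0,"claw": 0.023}
    - {"x": 0,"y": 0,"z": -0.04,"spin": 0,"claw": 0.023}
    - {"x": 0,"y": 0,"z": 0,"spin": 0,"claw": 0.023}

```text
t: 22.9
tcp_pos: [0.4491, -0.0588, 0.1848]
tcp_rot: [0.003, 0.689, 0.725, 0.002]
wrist_force: [-0.3, 0.5, -2.6]
finger_gap: 0.0301
grip_force: 59.7
```

Call:
servo_tool:
  motion:
    - {"x": -0.014,"y": 0.02,"z": 0,"spin": 0,"claw": 0.023}
    - {"x": -0.028,"y": 0.037,"z": 0,"spin": 0,"claw": 0.023}
    - {"x": -0.028,"y": 0.037,"z": 0,"spin": 0,"claw": 0.023}
    - {"x": -0.026,"y": 0.035,"z": 0,"spin": 0,"claw": 0.023}
    - {"x": -0.013,"y": 0.018,"z": 0,"spin": 0,"claw": 0.023}

```text
t: 23.4
tcp_pos: [0.6015, -0.1617, 0.18]
tcp_rot: [0.001, 0.689, 0.725, 0.0]
wrist_force: [0.2, -0.3, -1.5]
finger_gap: 0.0303
grip_force: 59.9
```

Call:
servo_tool:
  motion:
    - {"x": 0,"y": 0,"z": 0,"spin": 0.05,"claw": 0.023}
    - {"x": 0,"y": 0,"z": 0,"spin": 0,"claw": 0.023}
    - {"x": 0,"y": 0,"z": 0,"spin": 0,"claw": 0.023}

```text
t: 23.7
tcp_pos: [0.5983, -0.1594, 0.1797]
tcp_rot: [-0.0, 0.706, 0.708, -0.0]
wrist_force: [0.1, 0.6, -2.1]
finger_gap: 0.0301
grip_force: 60.0
```

```bash
python3 held.py green; python3 go.py .598 -.160 90
```

```text
side 393 [ 0.5992 -0.1588] z [0.1481 0.2113] low/high [ 0.5995 -0.1589] [ 0.5989 -0.1586]
scene 129 [ 0.5992 -0.1583] z [0.1472 0.2081] low/high [ 0.5995 -0.1588] [ 0.5992 -0.158 ]
t 23.8 [ 0.5984 -0.1593  0.1799] yaw 90.14 tilt [-3.e-04  1.e-04 -1.e+00] q6 -0.31
tool shift [-0.0007 -0.0004  0.    ] spin 0.0024
```

Call:
servo_tool:
  motion:
    - {"x": -0.0005,"y": -0.0007,"z": 0.02,"spin": 0,"claw": 0.023}
    - {"x": 0,"y": 0,"z": 0.03,"spin": 0,"claw": 0.023}
    - {"x": 0,"y": 0,"z": 0.03,"spin": 0,"claw": 0.023}
    - {"x": 0,"y": 0,"z": 0,"spin": 0,"claw": 0.023}
    - {"x": 0,"y": 0,"z": 0,"spin": 0,"claw": 0.023}

```text
t: 24.3
tcp_pos: [0.5981, -0.16, 0.1002]
tcp_rot: [-0.0, 0.707, 0.708, -0.0]
wrist_force: [0.2, 0.1, -1.3]
finger_gap: 0.0304
grip_force: 59.8
```

Call:
servo_tool:
  motion:
    - {"x": 0,"y": 0,"z": 0.008,"spin": 0,"claw": 0.023}
    - {"x": 0,"y": 0,"z": 0.007,"spin": 0,"claw": 0.023}
    - {"x": 0,"y": 0,"z": 0.005,"spin": 0,"claw": 0.023}
    - {"x": 0,"y": 0,"z": 0,"spin": 0,"claw": 0.023}
    - {"x": 0,"y": 0,"z": 0,"spin": 0,"claw": 0.023}

```text
t: 24.8
tcp_pos: [0.5983, -0.1602, 0.0799]
tcp_rot: [-0.0, 0.707, 0.707, -0.0]
wrist_force: [0.4, 0.6, -2.0]
finger_gap: 0.0303
grip_force: 59.8
```

Call:
servo_tool:
  motion:
    - {"x": 0,"y": 0,"z": 0.005,"spin": 0,"claw": 0.023}
    - {"x": 0,"y": 0,"z": 0.003,"spin": 0,"claw": 0.023}
    - {"x": 0,"y": 0,"z": 0.002,"spin": 0,"claw": 0.023}
    - {"x": 0,"y": 0,"z": 0.001,"spin": 0,"claw": 0.023}
    - {"x": 0,"y": 0,"z": 0,"spin": 0,"claw": 0.023}

```text
t: 25.3
tcp_pos: [0.5981, -0.1602, 0.069]
tcp_rot: [-0.0, 0.707, 0.707, -0.0]
wrist_force: [-2.5, 0.5, 2.0]
finger_gap: 0.0303
grip_force: 60.6
```

Force has just risen to contact. I'm releasing, rising and backing away toward -y to clear the view.

Call:
servo_tool:
  motion:
    - {"x": 0,"y": 0,"z": 0.0005,"spin": 0,"claw": 0.042}
    - {"x": 0,"y": 0,"z": 0,"spin": 0,"claw": 0.055}
    - {"x": 0,"y": 0,"z": 0,"spin": 0,"claw": 0.07}
    - {"x": 0,"y": 0,"z": 0,"spin": 0,"claw": 0.07}
    - {"x": 0,"y": 0,"z": -0.02,"spin": 0,"claw": 0.07}

```text
t: 25.8
tcp_pos: [0.5968, -0.1597, 0.0865]
tcp_rot: [-0.002, 0.707, 0.707, -0.001]
wrist_force: [0.2, 0.7, 0.8]
finger_gap: 0.0699
grip_force: 0.0
```

Call:
servo_tool:
  motion:
    - {"x": 0,"y": 0,"z": -0.04,"spin": 0,"claw": 0.07}
    - {"x": 0,"y": 0,"z": -0.04,"spin": 0,"claw": 0.07}
    - {"x": 0,"y": 0,"z": -0.04,"spin": 0,"claw": 0.07}
    - {"x": -0.02,"y": -0.03,"z": 0,"spin": 0,"claw": 0.07}
    - {"x": -0.02,"y": -0.04,"z": 0,"spin": 0,"claw": 0.07}

```text
t: 26.3
tcp_pos: [0.5295, -0.2007, 0.2097]
tcp_rot: [0.002, 0.706, 0.708, 0.001]
wrist_force: [-0.4, -2.0, -0.7]
finger_gap: 0.0702
grip_force: 0.0
```

Call:
servo_tool:
  motion:
    - {"x": -0.02,"y": -0.04,"z": 0,"spin": 0,"claw": 0.07}
    - {"x": -0.02,"y": -0.04,"z": 0,"spin": 0,"claw": 0.07}
    - {"x": 0,"y": 0,"z": 0,"spin": 0,"claw": 0.07}
    - {"x": 0,"y": 0,"z": 0,"spin": 0,"claw": 0.07}
    - {"x": 0,"y": 0,"z": 0,"spin": 0,"claw": 0.07}

```text
t: 26.8
tcp_pos: [0.4492, -0.2404, 0.2085]
tcp_rot: [0.0, 0.707, 0.707, 0.0]
wrist_force: [-0.1, 0.1, 0.5]
finger_gap: 0.0699
grip_force: 0.0
```

```bash
python3 all.py; python3 - <<'E'
from bench import optics; import cv2
c=optics.read_camera("side"); cv2.imwrite("pics/end.png",cv2.resize(c["image"][90:290,200:400],(600,600)))
E
```

```text
side red 304 [0.5985 0.0087] low/high [0.5985 0.0087] [0.5985 0.0087] zmax 0.1
side blue 265 [ 0.5989 -0.0474] low/high [ 0.5989 -0.0475] [ 0.5989 -0.0472] zmax 0.0998
side yellow 304 [ 0.5992 -0.1037] low/high [ 0.5992 -0.1038] [ 0.5991 -0.1036] zmax 0.0997
side green 328 [ 0.5995 -0.1599] low/high [ 0.5994 -0.1599] [ 0.5996 -0.16  ] zmax 0.1003
scene red 190 [0.5979 0.0093] low/high [0.5979 0.0093] [0.598  0.0093] zmax 0.0992
scene blue 88 [ 0.5987 -0.048 ] low/high [ 0.5984 -0.0477] [ 0.599  -0.0486] zmax 0.099
scene green 194 [ 0.5993 -0.1595] low/high [ 0.5993 -0.1593] [ 0.5993 -0.1597] zmax 0.0983
```

View pics/end.png

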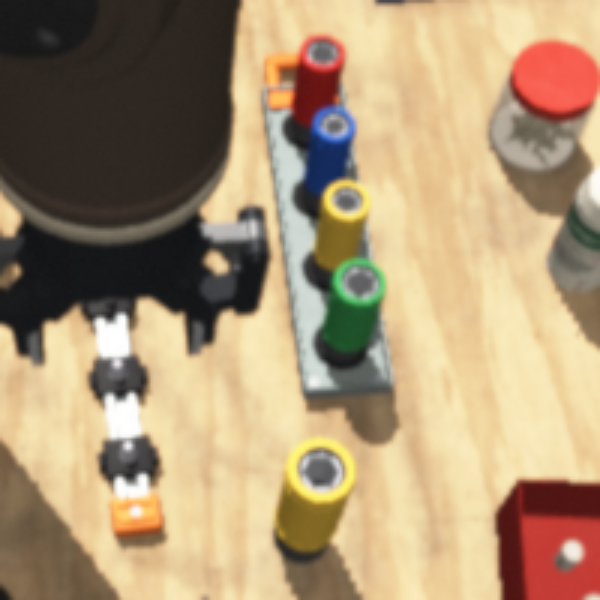

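The picture shows red (320,55), blue (333,125), yellow (345,200) and green (358,283) upright on the pegs from the orange grip down. All tops read about 98 to 100 mm, so they are seated, and the arm is clear.

```bash
python3 -c "
from bench import job; print(job.sign_off())"
```

```text
the job is handed in; nothing more can be done
None
```

I handed the job in at about 27 s: red, blue, yellow and green stand upright and fully down on tray pegs 1 to 4, with red next to the orange grip and the arm clear.

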